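# Find the concealed catch of the sharps cabinet

## Robot

A 6-joint arm with a two-finger parallel gripper is mounted at the origin on the work surface. World frame = base frame: x ahead of the robot, y to its left, z up, the work surface at z = 0. Lengths are in m, angles in rad, forces in N, time in s.
With the tool pointing down it reaches from about 0.275 to 0.85 m from the base axis. Payload 5.2 kg.
Tool frame: the origin (TCP) lies at the very end of the fingers, on their centre line; the grasp point (between the pads) lies 19 mm behind it; y points along the fingers, z is the direction in which the jaws open and shut, and the axes are right-handed (so a half turn about y gives the same grasp; the last joint's range is limited). The gripper opens to 85 mm and grips with 20 to 120 N. Pads are 22 mm wide; open, the fingers measure 114 mm over their backs; the gripper's body (76 mm by 85 mm) begins 54 mm behind the grasp point. The pads swing forward as they close: fully open they stand 13 mm farther back than shut.
Start: joints at [0.999, 0.259, 1.535, -0, 1.348, -0.203], TCP at [0.198, 0.513, 0.231] pointing down, gripper open.
Joint ranges: [-3.14, 3.14], [-0.91, 2.08], [0.19, 2.58], [-1.22, 4.36], [0.22, 2.71], [-3.12, 3.12]. Speed limits (rad/s): [2.57, 2.57, 3.14, 3.14, 3.14, 3.14].

## Interface

Orientations are given as a unit quaternion [w, x, y, z].
In Python, from rig import status, get_image, camera_info, job gives the robot as it stands. The module is installed in compiled form; this text tells all that it offers.
- The arm moves only by the tool play_rows, never from a script. Its arguments are lists of equal length, an entry for each row: "delta_pos": the shift along the tool's x, y, z in mm, a list of three; "delta_rot": the turn, a rotation vector about the tool's x, y, z in degrees, a list of three. In form: {"delta_pos": [[tx, ty, tz], ...], "delta_rot": [[wx, wy, wz], ...]}. A call has 1 to 5 rows; each row is the pose to reach, as a shift and turn from the pose commanded when the call began, along the tool's axes at that moment; what a row does not reach only later rows make up. A row lasts 1/12 s, in which the tool goes at most 41.7 mm and 7.16 degrees, less where a joint would pass 70% of its speed; a pose out of reach is approached as far as the arm can. A call with a gripper value outside its range is refused whole. "claw" is the finger opening in mm, from 0 to 85.4, set as the call begins (left out, the last holds). The fingers move at their own pace and stop on an object; "newtons" is the grip in N (left out, the last holds). Time passes only in rows, so rows that repeat a pose let the fingers close. It gives the time, the measured TCP pose, the force and the opening at its end, in the units of the state.
- status.get_state(): the state, without advancing time (a new reading comes with each control period).
- get_image(name): name is "scene" or "top" or "wrist"; returns (picture, depth): 480x640x3 uint8, red, green, blue; 480x640 float32, m along the optical axis (not along the pixel's ray), 0 where there is no reading.
- camera_info(name): a dict with "vertical_fov" (degrees; the focal length in pixels is half the picture's height over the tangent of half this angle, whatever the lens; pixels are square), "cx", "cy" (the principal point, pixels), "extrinsics" (4x4, takes a point from camera to world coordinates); the wrist camera has in their place "hand_eye" (4x4, takes a point from camera to tool coordinates, whose origin is the TCP and whose axes are the tool frame's). Camera axes: x right, y up, looking along -z (the intrinsics and any distortion apply to the point x, -y, -z); pixel columns grow to the right and rows downward; lengths in m; the calibration is good to about 2 mm. A picture is of the moment at which its call begins: read the wrist's pose just before it. camera_info takes no time and is no camera call.
- job.close_job(): hands the job in, once; it reports no verdict.
The state is a dict: "t": time; "qpos": joint angles; "qd": joint speeds; "joint_efforts": joint torques, N m; "eef_pos": TCP position; "tool_rot": TCP orientation; "force": force on the tool from outside, world axes, zero at the start; "wrist_torque": the same for the moment, N m; "opening": finger opening in m.
Only numpy, scipy, OpenCV 4.12 (cv2) and the standard library are available. Lean on these libraries where they do the work, as an engineer would, in place of code of your own. Each camera call takes 0.05 s, during which the arm holds its last target. There are 200 camera calls.

## Task

Open the drawer of the white sharps cabinet: four identical square metal caps lie slightly sunk in its flat top and just one of them, any of the four, is the concealed catch. Feel for the cap that gives way by pressing with a fingertip, push it right down so that the drawer springs out by itself, then let the cap come back up and leave the drawer open. Lift nothing, and leave the loose things lying on and around the cabinet where they are.

Things in the scene. Friction and masses are not known exactly. Their poses are not given: they have to be found in the camera images.
- cabinet: White enamelled cabinet, fixed to the worktop, 240 (x) x 340 (y) x 120 mm (z). Origin at the centre of its underside; x points from its drawer front to its back, y to its left, z up. Flat top panel with a row of four square wells at x = -40 mm, y = +96, +32, -32, -96 mm. The 80 mm of the panel nearest the back carry two low loose things.
- well1 (a point): Centre of the mouth of well 1 (the leftmost, at the cabinet's +y end), level with the panel's top face; axes as cabinet. The well is 48 mm square, sides along x and y, and holds a bare aluminium cap 45 mm square, its top 2 mm below the panel. It is either a blind cover that does not move or the catch; all four look the same.
- well2 (a point): Centre of the mouth of well 2 (second from the +y end), level with the panel's top face; axes as cabinet. The well is 48 mm square, sides along x and y, and holds a bare aluminium cap 45 mm square, its top 2 mm below the panel. It is either a blind cover that does not move or the catch; all four look the same.
- well3 (a point): Centre of the mouth of well 3 (third from the +y end), level with the panel's top face; axes as cabinet. The well is 48 mm square, sides along x and y, and holds a bare aluminium cap 45 mm square, its top 2 mm below the panel. It is either a blind cover that does not move or the catch; all four look the same.
- well4 (a point): Centre of the mouth of well 4 (the rightmost, at the cabinet's -y end), level with the panel's top face; axes as cabinet. The well is 48 mm square, sides along x and y, and holds a bare aluminium cap 45 mm square, its top 2 mm below the panel. It is either a blind cover that does not move or the catch; all four look the same.
- catch (a joint): How far the catch is pressed down, in m: 0 at rest, 0.006 fully down. The catch is the cap of one of the four wells, another from run to run. It sinks straight down, taking about 2 N at first and about 5 N fully down, and springs back when let go; the drawer is unlatched at about 4.5 mm. The other three caps are rigid.
- drawer (a joint): How far the shallow drawer (front 320 x 74 mm, flush in the cabinet's front) has come out towards the cabinet's -x, in m: 0 shut and latched, 0.05 fully out. Its own spring drives it out within about 1 s once it is unlatched; it then stays out even when the catch is let go.
- dish: Loose small round steel dish, 54 mm across, 24 mm high, on the back part of the cabinet's top. Origin at the centre of its underside. Not to be moved.
- nippers: Loose steel nail nippers, 120 mm long, 37 mm wide, 12 mm high, lying along their x on the back part of the cabinet's top. Origin at the middle, underside. Not to be moved.
- bottle: Loose white bottle, 64 mm across, 160 mm high, on the worktop left of the cabinet. Origin at the centre of its underside. Not to be moved.
- carton: Loose paper carton, 70 x 120 x 50 mm (x, y, z), on the worktop left of the cabinet. Origin at the centre of its underside. Not to be moved.
- cutter: Loose blue plastic pouch cutter, 160 mm long along its x, 34 mm wide, 22 mm high, on the worktop right of the cabinet. Origin on its underside. Not to be moved.
- nippers2: Loose steel nail nippers, 130 mm long, 37 mm wide, 12 mm high, on the worktop right of the cabinet. Origin at the middle, underside. Not to be moved.
- roll: Loose white plastic roll standing on end, 90 mm across, 60 mm high, on the worktop to the right of the cabinet, near its back. Origin at the centre of its underside. Not to be moved.

How it is judged:
By the outcome, as a careful person would: the job done as asked, in the order asked, and still so for the second after the job is handed in, with the robot touching nothing.
It also fails if it takes over 45 s, if anything falls off the work surface, if the arm or the gripper's body presses on something with over 40 N, if the wrist force passes 120 N, or if a joint passes its speed limit or range.

## Working session

There is one attempt and no reset: what is moved stays moved. The work goes in short steps, Python scripts to look and compute and a tool call to move; the robot and the scene stay as the last step left them, time stands still between calls to the robot, and variables do not carry over. Pictures are saved under pics/ and viewed, about 8 in all and at most 12, crops included, and the job is handed in when it is done.

Besides the shell and the picture viewer there is one more tool, called by a JSON object that holds its "api" and its "payload". play_rows: Moves the arm, as the interface text tells. Its arguments: {"type":"object","properties":{"delta_pos":{"type":"array"},"delta_rot":{"type":"array"},"claw":{"type":"number"},"newtons":{"type":"number"}},"required":["delta_pos","delta_rot"]}

```bash
mkdir -p pics; python3 - <<'E'
from rig import status,get_image,camera_info
import cv2,numpy as np
s=status.get_state()
print({k:np.round(v,4).tolist() for k,v in s.items()})
for n in ("top","scene"):
    im,d=get_image(n); cv2.imwrite(f"pics/{n}1.png",im[:,:,::-1]); np.save(f"{n}1.npy",d); print(n,camera_info(n))
print(camera_info("wrist"))
E
```

```text
{'t': 0.0, 'qpos': [0.9992, 0.2593, 1.5361, 0.0, 1.348, -0.2028], 'qd': [0.0003, 0.0016, 0.0023, -0.0004, 0.0014, 0.0005], 'joint_efforts': [-0.002, -44.604, -29.057, -0.0005, 0.0123, -0.0], 'eef_pos': [0.1979, 0.5126, 0.2305], 'tool_rot': [-0.6945, 0.6957, -0.1299, 0.1294], 'force': [0.1408, 0.0801, 0.4437], 'wrist_torque': [0.017, 0.0199, -0.0189], 'opening': 0.0853}
top {'vertical_fov': 55.543970199848246, 'cx': 317.5382971966382, 'cy': 241.04270761304164, 'extrinsics': array([[ 0.02453219,  0.98280816, -0.18299258,  0.32934941],
       [-0.99962739,  0.02630742,  0.00727949, -0.02050217],
       [ 0.01196841,  0.18274581,  0.98308734,  1.22996156],
       [ 0.        ,  0.        ,  0.        ,  1.        ]])}
scene {'vertical_fov': 49.55966032348921, 'cx': 323.03744923313286, 'cy': 240.06192126681032, 'extrinsics': array([[-0.34492858, -0.79818609,  0.49388586,  1.2434375 ],
       [ 0.93854422, -0.2862229 ,  0.19290205,  0.2732888 ],
       [-0.01261029,  0.53007115,  0.8478594 ,  1.31199026],
       [ 0.        ,  0.        ,  0.        ,  1.        ]])}
{'vertical_fov': 63.709974357013174, 'cx': 327.1898570497922, 'cy': 236.59233877110844, 'hand_eye': array([[-9.25087950e-04, -9.47525621e-01, -3.19678496e-01,
        -8.23094162e-02],
       [-3.64379486e-05,  3.19678665e-01, -9.47526016e-01,
        -1.42806628e-01],
       [ 9.99999571e-01, -8.64896471e-04, -3.30256770e-04,
        -1.50602755e-03],
       [ 0.00000000e+00,  0.00000000e+00,  0.00000000e+00,
         1.00000000e+00]])}
```

View pics/top1.png

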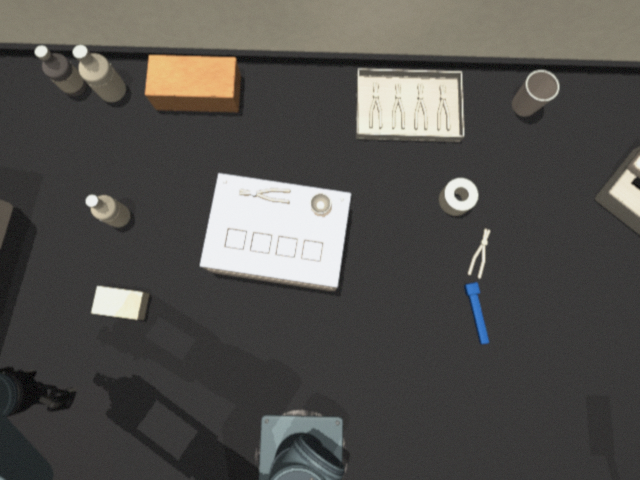

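View pics/scene1.png

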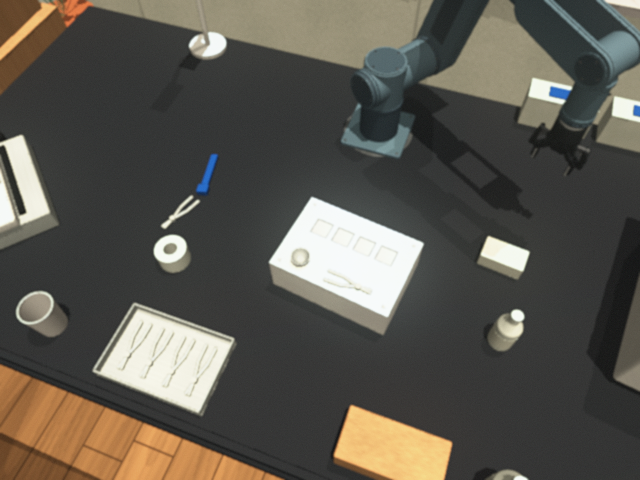

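The top view shows the wells at about (235,239), (261,243), (286,246) and (312,251), with the nippers and dish behind them. The scene view agrees. Next I'll convert these pixels to world positions.

```bash
cat > h.py <<'E'
import numpy as np,cv2
from rig import camera_info,status
from scipy.spatial.transform import Rotation as R
def f(c): return 240/np.tan(np.radians(c["vertical_fov"])/2)
def ray(c,u,v): return np.array([(u-c["cx"])/f(c),-(v-c["cy"])/f(c),-1.])
def onplane(c,E,u,v,z):
    r=E[:3,:3]@ray(c,u,v); o=E[:3,3]; return o+r*(z-o[2])/r[2]
def ptd(c,E,u,v,d): return E[:3,:3]@(ray(c,u,v)*d)+E[:3,3]
def proj(c,E,P):
    p=np.linalg.inv(E)@np.append(P,1); return c["cx"]+f(c)*p[0]/-p[2], c["cy"]-f(c)*p[1]/-p[2]
def toolR(s): q=np.array(s["tool_rot"]); return R.from_quat(q[[1,2,3,0]])
E
python3 - <<'E'
from h import *
c=camera_info("top");E=c["extrinsics"];d=np.load("top1.npy")
W=[]
for u,v in [(235.5,239),(261,242.5),(286.5,246.5),(312.5,251)]:
    W.append(onplane(c,E,u,v,.118)); print(np.round(W[-1],4),np.round(ptd(c,E,u,v,np.median(d[int(v)-2:int(v)+3,int(u)-2:int(u)+3])),4))
print([np.round(np.linalg.norm(W[i]-W[i+1]),4) for i in range(3)])
dy=(W[0]-W[3])[:2]; yaw=np.arctan2(dy[1],dy[0])-np.pi/2; print("yaw",np.degrees(yaw))
s=status.get_state(); print(toolR(s).as_matrix().round(3))
im=cv2.imread("pics/top1.png")[160:300,190:365]; cv2.imwrite("pics/crop1.png",cv2.resize(im,None,fx=4.5,fy=4.2,interpolation=2))
# predicted top corners
ctr=np.mean(W,0); Rz=R.from_euler('z',yaw).as_matrix()
for a in [(-.12,.17),(-.12,-.17),(.12,-.17),(.12,.17)]:
    print(np.round(proj(c,E,ctr+Rz@np.array([a[0]+.04,a[1],.002])),1))
E
```

```text
[0.536  0.1747 0.118 ] [0.5361 0.1747 0.1176]
[0.5289 0.1112 0.118 ] [0.5289 0.1112 0.118 ]
[0.5205 0.0477 0.118 ] [0.5207 0.0477 0.1173]
[ 0.511  -0.0169  0.118 ] [ 0.5109 -0.0169  0.1184]
[np.float64(0.0639), np.float64(0.064), np.float64(0.0653)]
yaw -7.453954016179385
[[ 0.933 -0.001  0.36 ]
 [-0.36  -0.001  0.933]
 [-0.    -1.    -0.002]]
[199.6 265.7]
[337.1 287.3]
[350.9 193.4]
[218.6 173.1]
```

View pics/crop1.png

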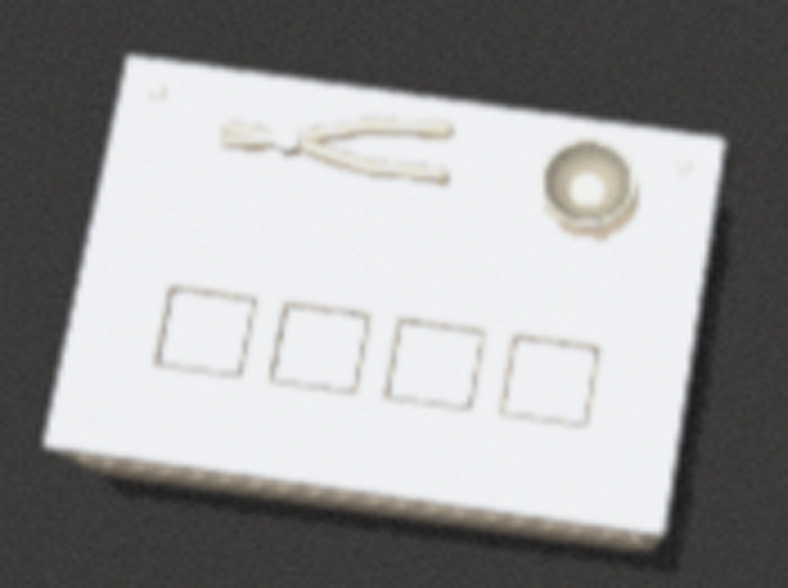

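The crop confirms the well centres to within about 0.3 px, and the predicted panel corners match. Now I'll close the fingers and travel to well 1.

{"api": "play_rows", "payload": {"delta_pos": [[30,0,-13],[66,0,-29],[102,0,-45],[138,0,-61],[174,0,-77]], "delta_rot": [[0,0,0],[0,0,0],[0,0,0],[0,0,0],[0,0,0]], "claw": 0, "newtons": 40}}

```text
t: 0.52
eef_pos: [0.3333, 0.377, 0.231]
tool_rot: [-0.695, 0.695, -0.129, 0.129]
force: [-0.1, 1.4, -1.1]
opening: 0.0253
```

{"api": "play_rows", "payload": {"delta_pos": [[36,0,-16],[72,0,-32],[108,0,-48],[144,0,-64],[180,0,-80]], "delta_rot": [[0,0,0],[0,0,0],[0,0,0],[0,0,0],[0,0,0]]}}

```text
t: 0.93
eef_pos: [0.4727, 0.2372, 0.231]
tool_rot: [-0.695, 0.695, -0.13, 0.129]
force: [-0.3, 0.6, -0.8]
opening: 0.0001
```

{"api": "play_rows", "payload": {"delta_pos": [[30,0,-13],[55,0,-25],[83,0,-37],[83,0,-37],[83,0,-37]], "delta_rot": [[0,-3,0],[0,-7,0],[0,-11,0],[0,-13.5,0],[0,-13.5,0]]}}

```text
t: 1.35
eef_pos: [0.5367, 0.173, 0.2304]
tool_rot: [-0.705, 0.706, -0.048, 0.047]
force: [-0.4, -0.9, 0.6]
opening: 0.0001
```

{"api": "play_rows", "payload": {"delta_pos": [[0,20,1],[0,45,1],[0,70,1],[0,80,1],[0,80,1]], "delta_rot": [[0,0,0],[0,0,0],[0,0,0],[0,0,0],[0,0,0]]}}

```text
t: 1.77
eef_pos: [0.5334, 0.1759, 0.1485]
tool_rot: [-0.705, 0.706, -0.049, 0.045]
force: [0.4, 0.2, -0.7]
opening: 0.0001
```

```bash
python3 - <<'E'
from h import *
from rig import get_image
s=status.get_state(); im,d=get_image("wrist"); c=camera_info("wrist")
T=np.eye(4);T[:3,:3]=toolR(s).as_matrix();T[:3,3]=s["eef_pos"];E=T@c["hand_eye"]
im=im[:,:,::-1].copy()
yaw=np.radians(-7.45);Rz=R.from_euler('z',yaw).as_matrix()
ctr=np.array([.5241,.0792,.12])
for y in(.096,.032,-.032,-.096):
  q=[proj(c,E,ctr+Rz@np.array([a,y+b,0])) for a,b in((-.024,-.024),(.024,-.024),(.024,.024),(-.024,.024))]
  cv2.polylines(im,[np.int32(np.round(q))],True,(0,0,255),1)
cv2.imwrite("pics/wrist1.png",im); print(s["eef_pos"],s["force"],T[:3,:3].round(3))
E
```

```text
[0.53335299 0.17592376 0.14847369] [ 0.41076028  0.21165119 -0.67954133] [[ 0.991 -0.006  0.133]
 [-0.133 -0.001  0.991]
 [-0.006 -1.    -0.001]]
```

View pics/wrist1.png

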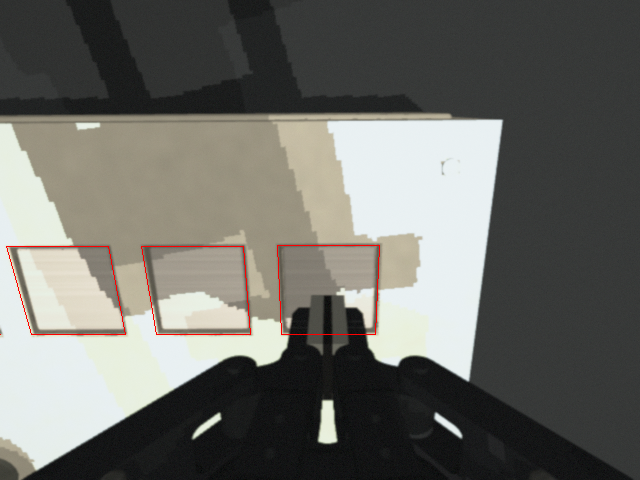

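The wrist view shows the predicted well outlines (red) lying exactly on the wells, with the closed fingertips above well 1 near (328,320). I'll descend onto it gently.

{"api": "play_rows", "payload": {"delta_pos": [[3,12,-1],[3,22,-1],[3,25,-1],[3,25,-1]], "delta_rot": [[0,0,0],[0,0,0],[0,0,0],[0,0,0]]}}

```text
t: 2.15
eef_pos: [0.5383, 0.1741, 0.1255]
tool_rot: [-0.705, 0.706, -0.048, 0.047]
force: [-1.0, -0.8, 1.0]
opening: -0.0001
```

{"api": "play_rows", "payload": {"delta_pos": [[0,2,0],[0,3,0],[0,4,0],[0,4,0]], "delta_rot": [[0,0,0],[0,0,0],[0,0,0],[0,0,0]]}}

```text
t: 2.48
eef_pos: [0.539, 0.1741, 0.1224]
tool_rot: [0.706, -0.706, 0.047, -0.047]
force: [0.0, 0.5, 0.0]
opening: -0.0002
```

{"api": "play_rows", "payload": {"delta_pos": [[0,1,0],[0,1.5,0],[0,1.5,0],[0,1.5,0]], "delta_rot": [[0,0,0],[0,0,0],[0,0,0],[0,0,0]]}}

```text
t: 2.82
eef_pos: [0.5389, 0.1742, 0.1208]
tool_rot: [0.706, -0.706, 0.047, -0.047]
force: [0.4, 0.8, -0.7]
opening: -0.0001
```

{"api": "play_rows", "payload": {"delta_pos": [[-2,1,0],[-2,2,0],[-2,2.5,0],[-2,2.5,0]], "delta_rot": [[0,0,0],[0,0,0],[0,0,0],[0,0,0]]}}

```text
t: 3.15
eef_pos: [0.5368, 0.1744, 0.1182]
tool_rot: [-0.706, 0.706, -0.047, 0.047]
force: [0.6, -0.1, 0.1]
opening: 0.0002
```

{"api": "play_rows", "payload": {"delta_pos": [[0,0.7,0],[0,1.4,0],[0,1.4,0],[0,1.4,0]], "delta_rot": [[0,0,0],[0,0,0],[0,0,0],[0,0,0]]}}

```text
t: 3.48
eef_pos: [0.5369, 0.1744, 0.1181]
tool_rot: [0.706, -0.706, 0.047, -0.047]
force: [-2.5, -1.1, 7.7]
opening: 0.0001
```

Well 1 is rigid: 7.7 N at z = 0.118 with no travel. I'll try well 2.

{"api": "play_rows", "payload": {"delta_pos": [[0,-12,0],[0,-12,0],[0,-12,-20],[0,-12,-42],[0,-12,-64]], "delta_rot": [[0,0,0],[0,0,0],[0,0,0],[0,0,0],[0,0,0]]}}

```text
t: 3.9
eef_pos: [0.5283, 0.1107, 0.1286]
tool_rot: [-0.706, 0.706, -0.046, 0.047]
force: [0.1, -0.5, -0.4]
opening: -0.0002
```

{"api": "play_rows", "payload": {"delta_pos": [[0,0,0],[0,4,0],[0,7,0],[0,8,0],[0,8,0]], "delta_rot": [[0,0,0],[0,0,0],[0,0,0],[0,0,0],[0,0,0]]}}

```text
t: 4.32
eef_pos: [0.5281, 0.1117, 0.1202]
tool_rot: [0.706, -0.706, 0.047, -0.046]
force: [0.1, -0.3, -0.2]
opening: 0.0004
```

{"api": "play_rows", "payload": {"delta_pos": [[0,1,0],[0,2,0],[0,3,0],[0,3.5,0],[0,3.5,0]], "delta_rot": [[0,0,0],[0,0,0],[0,0,0],[0,0,0],[0,0,0]]}}

```text
t: 4.73
eef_pos: [0.5285, 0.1114, 0.1181]
tool_rot: [0.706, -0.705, 0.047, -0.047]
force: [-0.9, 1.7, 4.7]
opening: -0.0002
```

Well 2 is rigid too: 4.7 N with no travel. I'll try well 3.

{"api": "play_rows", "payload": {"delta_pos": [[0,-12,0],[0,-12,0],[0,-12,-20],[0,-12,-42],[0,-12,-64]], "delta_rot": [[0,0,0],[0,0,0],[0,0,0],[0,0,0],[0,0,0]]}}

```text
t: 5.15
eef_pos: [0.5199, 0.0473, 0.1292]
tool_rot: [-0.706, 0.706, -0.046, 0.047]
force: [-0.1, -0.9, -0.5]
opening: 0.0001
```

{"api": "play_rows", "payload": {"delta_pos": [[0,0,0],[0,4,0],[0,7,0],[0,8,0],[0,8,0]], "delta_rot": [[0,0,0],[0,0,0],[0,0,0],[0,0,0],[0,0,0]]}}

```text
t: 5.57
eef_pos: [0.5196, 0.0484, 0.1207]
tool_rot: [0.706, -0.705, 0.047, -0.046]
force: [-0.1, -0.3, 0.2]
opening: 0.0001
```

{"api": "play_rows", "payload": {"delta_pos": [[0,1,0],[0,2,0],[0,3,0],[0,3.5,0],[0,3.5,0]], "delta_rot": [[0,0,0],[0,0,0],[0,0,0],[0,0,0],[0,0,0]]}}

```text
t: 5.98
eef_pos: [0.52, 0.0478, 0.1181]
tool_rot: [0.706, -0.705, 0.047, -0.047]
force: [-0.2, 1.0, 1.0]
opening: -0.0001
```

{"api": "play_rows", "payload": {"delta_pos": [[0,0.7,0],[0,1.4,0],[0,1.5,0],[0,1.5,0]], "delta_rot": [[0,0,0],[0,0,0],[0,0,0],[0,0,0]]}}

```text
t: 6.32
eef_pos: [0.52, 0.0478, 0.118]
tool_rot: [0.706, -0.705, 0.047, -0.047]
force: [-4.7, 0.8, 12.1]
opening: -0.0003
```

Well 3 is rigid (12 N with no travel), so well 4 should be the catch.

{"api": "play_rows", "payload": {"delta_pos": [[0,-13,0],[0,-13,0],[0,-13,-20],[0,-13,-42],[0,-13,-64]], "delta_rot": [[0,0,0],[0,0,0],[0,0,0],[0,0,0],[0,0,0]]}}

```text
t: 6.73
eef_pos: [0.5113, -0.0163, 0.1291]
tool_rot: [-0.706, 0.706, -0.046, 0.047]
force: [-0.3, -0.0, 0.1]
opening: 0.0002
```

{"api": "play_rows", "payload": {"delta_pos": [[0,0,0],[0,4,0],[0,7,0],[0,9,0],[0,9,0]], "delta_rot": [[0,0,0],[0,0,0],[0,0,0],[0,0,0],[0,0,0]]}}

```text
t: 7.15
eef_pos: [0.5109, -0.015, 0.1195]
tool_rot: [0.706, -0.705, 0.047, -0.046]
force: [0.3, 0.5, 0.2]
opening: 0.0001
```

{"api": "play_rows", "payload": {"delta_pos": [[0,1,0],[0,2,0],[0,3,0],[0,4,0],[0,4,0]], "delta_rot": [[0,0,0],[0,0,0],[0,0,0],[0,0,0],[0,0,0]]}}

```text
t: 7.57
eef_pos: [0.5116, -0.0155, 0.1166]
tool_rot: [0.706, -0.705, 0.047, -0.047]
force: [-0.2, 1.4, 1.5]
opening: -0.0
```

Cap 4 gives way (z = 0.1166 at 1.5 N). I'll push it fully down.

{"api": "play_rows", "payload": {"delta_pos": [[0,1.5,0],[0,3,0],[0,4.5,0],[0,6,0],[0,6,0]], "delta_rot": [[0,0,0],[0,0,0],[0,0,0],[0,0,0],[0,0,0]]}}

```text
t: 7.98
eef_pos: [0.5117, -0.0157, 0.1119]
tool_rot: [0.706, -0.705, 0.047, -0.047]
force: [-4.4, 4.1, 14.6]
opening: 0.0
```

{"api": "play_rows", "payload": {"delta_pos": [[0,0,0],[0,0,0],[0,0,0],[0,0,0],[0,0,0]], "delta_rot": [[0,0,0],[0,0,0],[0,0,0],[0,0,0],[0,0,0]]}}

```text
t: 8.4
eef_pos: [0.5117, -0.0156, 0.1119]
tool_rot: [0.706, -0.705, 0.047, -0.047]
force: [-4.3, 4.2, 15.1]
opening: 0.0001
```

The cap is on its stop (6 mm down, 15 N). I'll hold a little longer, then look at the drawer.

{"api": "play_rows", "payload": {"delta_pos": [[0,0,0],[0,0,0],[0,0,0],[0,0,0],[0,0,0]], "delta_rot": [[0,0,0],[0,0,0],[0,0,0],[0,0,0],[0,0,0]]}}

```text
t: 8.82
eef_pos: [0.5117, -0.0156, 0.1119]
tool_rot: [0.706, -0.705, 0.047, -0.047]
force: [-4.8, 4.6, 15.3]
opening: 0.0
```

```bash
python3 - <<'E'
from rig import get_image
import cv2,numpy as np
a=get_image("top")[0][140:330,170:380,::-1]; b=get_image("wrist")[0][:,:,::-1]
cv2.imwrite("pics/open1.png",np.hstack([cv2.resize(a,(400,362),interpolation=2),cv2.resize(b,(400,362))]))
E
```

```text
(no output)
```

View pics/open1.png

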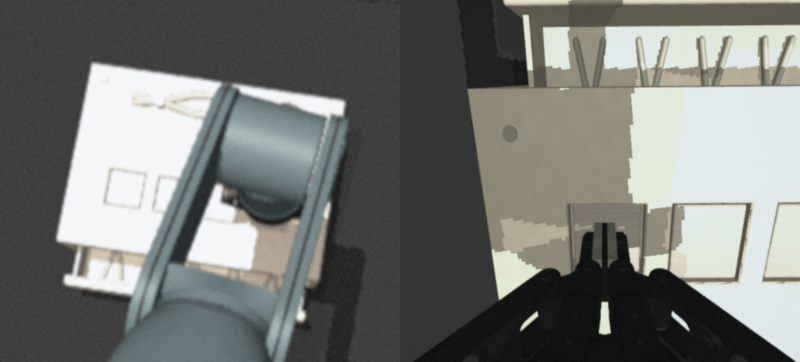

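The drawer is out: its nippers show at (100,262) in the top half and along the top edge of the wrist half. Now I'll lift straight off.

{"api": "play_rows", "payload": {"delta_pos": [[0,-5,0],[0,-15,0],[0,-40,0],[0,-70,0],[0,-100,0]], "delta_rot": [[0,0,0],[0,0,0],[0,0,0],[0,0,0],[0,0,0]]}}

```text
t: 9.33
eef_pos: [0.5107, -0.0163, 0.211]
tool_rot: [-0.705, 0.706, -0.048, 0.046]
force: [1.2, 1.6, 0.9]
opening: -0.0
```

{"api": "play_rows", "payload": {"delta_pos": [[0,0,30],[0,0,65],[0,0,100],[0,0,135],[0,0,170]], "delta_rot": [[0,0,0],[0,0,0],[0,0,0],[0,0,0],[0,0,0]]}}

```text
t: 9.75
eef_pos: [0.5341, 0.1535, 0.2106]
tool_rot: [-0.705, 0.706, -0.047, 0.047]
force: [0.6, 0.0, -0.4]
opening: -0.0
```

{"api": "play_rows", "payload": {"delta_pos": [[-30,0,30],[-55,0,55],[-80,0,80],[-80,0,80],[-80,0,80]], "delta_rot": [[0,0,0],[0,0,0],[0,0,0],[0,0,0],[0,0,0]]}}

```text
t: 10.17
eef_pos: [0.4643, 0.2435, 0.2105]
tool_rot: [-0.705, 0.706, -0.046, 0.046]
force: [0.5, -0.1, 0.1]
opening: -0.0002
```

```bash
python3 - <<'E'
from h import *
from rig import get_image
im,d=get_image("top");c=camera_info("top");E=c["extrinsics"]
cv2.imwrite("pics/end_top.png",im[:,:,::-1])
d0=np.load("top1.npy");ctr=np.array([.5241,.0792,.118]);Rz=R.from_euler('z',np.radians(-7.45)).as_matrix()
for y in(.096,.032,-.032,-.096):
  u,v=[int(round(k)) for k in proj(c,E,ctr+Rz@np.array([0,y,0]))]
  print(np.round(ptd(c,E,u,v,np.median(d[v-5:v+6,u-5:u+6])),4),np.median(d0[v-5:v+6,u-5:u+6])-np.median(d[v-5:v+6,u-5:u+6]))
print(status.get_state()["force"])
E
```

```text
[0.5361 0.1735 0.1177] 0.0003476143
[0.5277 0.1111 0.1177] -0.0005366802
[0.5194 0.0465 0.1174] -0.00019621849
[ 0.511  -0.0157  0.1177] -0.00014638901
[ 0.8064395   0.85715072 -0.25283431]
```

View pics/end_top.png

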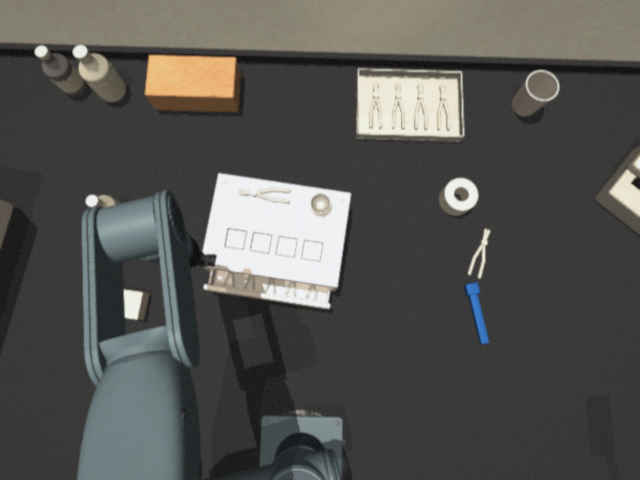

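The drawer is fully out, with its front edge at about (206,290) to (330,304). All four caps read level at z ≈ 0.1177, nothing has shifted, and the arm is clear. I'll hand the job in.

```bash
python3 -c "
from rig import job; print(job.close_job())"
```

```text
the job is handed in; nothing more can be done
None
```

The drawer is open, and I handed the job in at about 10 s of the 45 s allowed. The catch is the cap in well 4, at the cabinet's right (-y) end.

- **Finding the catch:** I pressed each cap in turn with the closed fingertips. Caps 1, 2 and 3 stayed rigid at about 8, 5 and 12 N. Cap 4 gave way at about 1.5 N.
- **Opening:** I pushed cap 4 fully down, 6 mm, to its stop with about 15 N. The drawer sprang out by itself. I then lifted off and moved the arm clear.
- **Last checks:** The top camera shows the drawer fully out. All four caps read about 2 mm below the panel (z about 0.1177), so cap 4 has come back up. The wrist force is about zero.
- **Loose things:** Those in view are where they were. The arm partly hid the bottle and carton in the last picture, but the parts that show look unmoved, and the arm stayed above both.

No check failed or disagreed.

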